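# Empty the stoppers from the canister and stand it on its spigot

## Task

Tip the four loose bottle stoppers out of the open aluminium canister into the black tray, then stand the empty canister upright on the wooden stand, its hollow foot pushed gently all the way down over the round spigot. The stoppers must end up lying in the tray, and everything else on the table is to stay where it stands.

Things in the scene. Friction and masses are not known exactly. Their poses are not given: they have to be found in the camera images.
- canister: open-topped straight round aluminium canister, 66 mm outside diameter, 110 mm high, wall 3.5 mm, about 0.22 kg empty, centre of mass about 50 mm up. Starts upright with four stoppers inside. Origin: centre of its lower edge; z: along its axis to the open mouth. Below its floor (28 mm up, 4 mm thick) the foot is hollow: a round recess 59 mm wide, 28 mm deep, open below
- canister_mouth (a point): centre of the canister's open mouth, 110 mm above its origin
- stopper0_mid (a point): middle of one of four equal bottle stoppers (22 mm dark wooden ball head on a 15 mm thick cork shank, 30 mm long in all, 20 g), loose inside the canister at the start; its z runs from shank to head
- stopper1_mid (a point): middle of one of four equal bottle stoppers (22 mm dark wooden ball head on a 15 mm thick cork shank, 30 mm long in all, 20 g), loose inside the canister at the start; its z runs from shank to head
- stopper2_mid (a point): middle of one of four equal bottle stoppers (22 mm dark wooden ball head on a 15 mm thick cork shank, 30 mm long in all, 20 g), loose inside the canister at the start; its z runs from shank to head
- stopper3_mid (a point): middle of one of four equal bottle stoppers (22 mm dark wooden ball head on a 15 mm thick cork shank, 30 mm long in all, 20 g), loose inside the canister at the start; its z runs from shank to head
- tray: black plastic tray fixed to the table, open on top: 250 mm (its x) by 310 mm (its y) outside, 60 mm high, walls and floor 5 mm thick (a lip round the rim sticks out 10 mm, look only). Origin: centre of its underside
- stand: square wooden stand fixed to the table: plate 110 by 110 mm, 16 mm thick, with an upright round spigot in the middle, 54 mm diameter, 24 mm high above the plate, its top 8 mm tapering to 42 mm. Origin: centre of the plate's underside
- stand_seat (a point): centre of the stand plate's top face at the foot of the spigot, 16 mm above the table: the canister's origin lies here when it is fully home
- tin: bystander: closed round steel tin, 68 mm diameter, 85 mm high, near the canister; origin centre of its underside
- carton: bystander: small cardboard box 60 by 90 by 50 mm high, near the stand; origin centre of its underside
- bottle_clear: bystander: clear glass bottle, 68 mm diameter, 200 mm high, beyond the tray; origin centre of its underside
- bottle_amber: bystander: amber glass bottle, 68 mm diameter, 210 mm high, beyond the tray; origin centre of its underside
- torch: bystander: stubby black torch standing on its head, 48 mm across at the foot, 115 mm high, between robot and tray; origin centre of its underside
- tape: bystander: plain roll of packing tape lying flat, 84 mm across, 48 mm high, between robot and tray; origin centre of its underside
Mind the look-alikes: they are no part of the job. What is shaped like the stand but purple or turquoise is not meant.

How it is judged:
By the outcome, as a careful person would: the job done as asked, in the order asked, and still so for the second after the job is handed in, with the robot touching nothing.
It also fails if it takes over 67 s, if anything falls off the work surface, if the arm or the gripper's body presses on something with over 40 N, if the wrist force passes 120 N, or if a joint passes its speed limit or range.

## Robot

A 7-joint arm with a two-finger parallel gripper is mounted at the origin on the work surface. World frame = base frame: x ahead of the robot, y to its left, z up, the work surface at z = 0. Lengths are in mm, angles in rad, forces in N, time in s.
With the tool pointing down it reaches from about 425 to 875 mm from the base axis. Payload 9.9 kg.
Tool frame: the origin (TCP) lies at the centre of the arm's flange, where the gripper is bolted on; the fingertips stand 173 mm ahead of it and the grasp point (between the pads) lies 155 mm ahead of it (arm.tcp_to_tips is the distance from the TCP to the fingertips, in mm); z points along the fingers, y is the direction in which the jaws open and shut (so a half turn about z gives the same grasp; the last joint's range is limited). The gripper opens to 85 mm and grips with 20 to 120 N. Pads are 22 mm wide; open, the fingers measure 114 mm over their backs; the gripper's body (76 mm by 85 mm) begins 54 mm behind the grasp point. The pads swing forward as they close: fully open they stand 13 mm farther back than shut.
Start: joints at [1.235, 0.576, 0.025, 1.437, -0.015, 1.129, -0.057], TCP at [168.179, -653.72, 404.689] pointing down, gripper open.
Joint ranges: [-2.76, 2.76], [-0.34, 2.15], [-1.52, 1.57], [0.19, 2.46], [-1.09, 4.23], [0.17, 1.99], [-2.82, 2.82]. Speed limits (rad/s): [2.22, 2.22, 3.01, 3.01, 3.14, 3.14, 3.14].

## Interface

Orientations are given as a unit quaternion [x, y, z, w].
In Python, from workcell import readout, optics, order, finder, arm gives the robot as it stands.
- The arm moves only by the tool move_arm, never from a script. Its argument "targets" is a list of rows, each a list of 7 numbers: the turn, a rotation vector about the tool's x, y, z in rad, then the shift along the tool's x, y, z in mm, then the finger opening in mm, from 0 to 85.4. In form: [[wx, wy, wz, x, y, z, claw], ...]. A call has 1 to 20 rows; each row is the pose to reach, as a shift and turn from the pose commanded when the call began, along the tool's axes at that moment; what a row does not reach only later rows make up. A row lasts 1/8 s, in which the tool goes at most 62.5 mm and 10.7 degrees, less where a joint would pass 70% of its speed; a pose out of reach is approached as far as the arm can. A call with a gripper value outside its range is refused whole. The fingers move at their own pace and stop on an object; the grip force is fixed at half the most. Time passes only in rows, so rows that repeat a pose let the fingers close. It gives the time, the measured TCP pose, the force and the opening at its end, in the units of the state.
- readout.read_state(): the state, without advancing time (a new reading comes with each control period).
- optics.capture(name): name is "scene" or "top"; returns the picture (420x560x3 uint8, red, green, blue); there is no depth.
- optics.calibration(name): a dict with "camera_matrix" (3x3 intrinsics, pixels), "k1" (the pictures are not rectified: a ray, as slopes to the right and down, at radius r is drawn at 1 + k1 r^2 times it, then the intrinsics apply), "view" (4x4, takes a point from world to camera coordinates). Camera axes: x right, y up, looking along -z (the intrinsics and any distortion apply to the point x, -y, -z); pixel columns grow to the right and rows downward; lengths in mm; the calibration is good to about 2 mm. A picture is of the moment at which its call begins. calibration takes no time and is no camera call.
- order.finish_job(): hands the job in, once; it reports no verdict.
Trained networks look in the newest picture that a camera, given by its name, has taken for a name from the list of things; names that differ only in an ending like _2 or _b are one class to them, and where a whole thing is asked for, a point or a joint stands for the part that bears it (a point fixed in the world has none). Each returns a list of dicts, best first, with "conf" (0 to 1); they miss things now and then, are a little off and sometimes report something else, mostly with a low value. They report only what shows in the picture. A call takes as long as a camera call. They do not tell look-alikes from the thing itself.
- finder.boxes_of(thing, camera): "xy" ([column, row] in pixels, amid what is visible of it).
The state is a dict: "time": time; "q": joint angles; "qd": joint speeds; "tau": joint torques, N m; "position": TCP position; "tcp_rot": TCP orientation; "contact_force": force on the tool from outside, world axes, zero at the start; "torque": the same for the moment, N m; "finger_gap": finger opening in mm.
Only numpy, scipy, OpenCV 4.12 (cv2) and the standard library are available. Lean on these libraries where they do the work, as an engineer would, in place of code of your own. Each camera call takes 0.05 s, during which the arm holds its last target.

## Working session

There is one attempt and no reset: what is moved stays moved. The work goes in short steps, Python scripts to look and compute and a tool call to move; the robot and the scene stay as the last step left them, time stands still between calls to the robot, and variables do not carry over. Pictures are saved under pics/ and viewed, and the job is handed in when it is done.

Besides the shell and the picture viewer there is one more tool, called after "Request:" as name(argument=value, ...) on one line, values as JSON. move_arm: Moves the arm, as the interface text tells. Its arguments: {"type":"object","properties":{"targets":{"type":"array"}},"required":["targets"]}

```bash
mkdir -p pics; ls; python3 - <<'E'
from workcell import readout, optics, order, finder, arm
import cv2,numpy as np
print(readout.read_state())
print([a for a in dir(arm) if a[0]!='_'])
for n in("scene","top"):
    im=optics.capture(n); cv2.imwrite(f"pics/{n}0.png",im[:,:,::-1])
    print(n,optics.calibration(n))
for t in ["canister","tray","stand","tin","carton","bottle_clear","bottle_amber","torch","tape"]:
    for c in("scene","top"):
        print(t,c,[(np.round(d["xy"]).tolist(),round(d["conf"],2)) for d in finder.boxes_of(t,c)][:4])
E
```

```text
pics
{'time': 0.0, 'q': array([ 1.23521533,  0.57658562,  0.02480565,  1.43793725, -0.01500355,
        1.12898705, -0.05650134]), 'qd': array([-0.00084055, -0.00053538,  0.00076785,  0.00214706,  0.00108954,
        0.00056343, -0.00036632]), 'tau': array([-2.45629026e-04, -7.65749288e+01,  2.25071691e+00, -2.85962749e+01,
        1.54920481e-02,  1.28050082e-02, -2.69148023e-05]), 'position': array([ 168.15953143, -653.54603107,  403.79523741]), 'tcp_rot': array([ 9.92081918e-01,  1.25589477e-01, -1.42720598e-04, -8.54899473e-04]), 'contact_force': array([-0.28123815, -0.21097143,  0.10553513]), 'torque': array([ 0.00697519, -0.02149904, -0.05078975]), 'finger_gap': 85.59428032145367}
['PlanningError', 'tcp_to_tips']
scene {'camera_matrix': array([[472.09444272,   0.        , 283.50898787],
       [  0.        , 472.09444272, 201.25124701],
       [  0.        ,   0.        ,   1.        ]]), 'k1': -0.10174436862842574, 'view': array([[ 5.76274532e-01,  8.17187506e-01,  1.05945443e-02,
        -3.02450504e+02],
       [-6.64384489e-01,  4.60891050e-01,  5.88364420e-01,
         3.1
[... 926 characters left out ...]
, 0.2)]
stand scene [([174.0, 315.0], 0.7), ([146.0, 214.0], 0.63)]
stand top [([419.0, 308.0], 0.9), ([402.0, 232.0], 0.81), ([446.0, 177.0], 0.8)]
tin scene [([386.0, 163.0], 0.66)]
tin top [([132.0, 188.0], 0.78)]
carton scene [([222.0, 274.0], 0.82), ([189.0, 252.0], 0.71)]
carton top [([384.0, 182.0], 0.89), ([402.0, 232.0], 0.29)]
bottle_clear scene [([291.0, 277.0], 0.75), ([189.0, 250.0], 0.48), ([221.0, 275.0], 0.41)]
bottle_clear top [([332.0, 123.0], 0.74)]
bottle_amber scene [([345.0, 248.0], 0.89)]
bottle_amber top [([261.0, 118.0], 0.79)]
torch scene [([303.0, 146.0], 0.72)]
torch top [([206.0, 269.0], 0.78)]
tape scene [([198.0, 211.0], 0.91)]
tape top [([370.0, 273.0], 0.81)]
```

View pics/scene0.png

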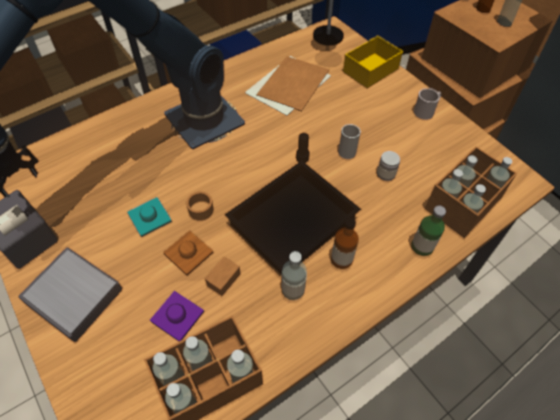

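View pics/top0.png

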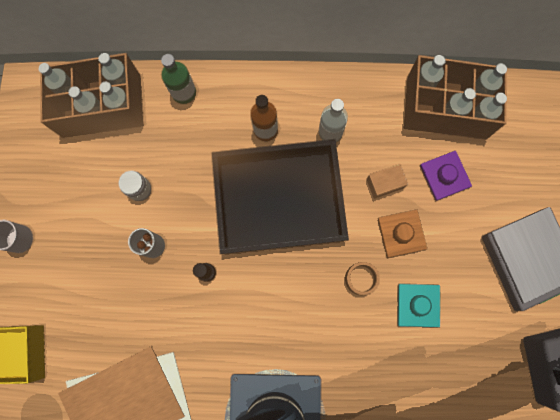

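The top view shows the canister at (147,243) with stoppers inside. The wooden stand is at (403,232), with the purple and turquoise ones being look-alikes. The tray is at (280,197), the torch at (204,272), the tin at (132,187), the carton at (387,182) and the tape at (362,279).

```bash
cat > h.py <<'E'
import numpy as np,cv2
from workcell import readout, optics, order, finder, arm
from scipy.spatial.transform import Rotation as R
C={n:optics.calibration(n) for n in("scene","top")}
def proj(n,P):
    c=C[n];P=np.atleast_2d(np.asarray(P,float));V=c["view"]
    p=P@V[:3,:3].T+V[:3,3]; s=np.stack([p[:,0],-p[:,1]],1)/(-p[:,2:3])
    s=s*(1+c["k1"]*(s**2).sum(1,keepdims=True)); K=c["camera_matrix"]
    return s*[K[0,0],K[1,1]]+[K[0,2],K[1,2]]
def back(n,uv,z):
    c=C[n];K=c["camera_matrix"];V=c["view"]
    d=(np.array(uv,float)-[K[0,2],K[1,2]])/[K[0,0],K[1,1]]; s=d.copy()
    for _ in range(20): s=d/(1+c["k1"]*(s@s))
    r=V[:3,:3].T@np.array([s[0],-s[1],-1]); o=-V[:3,:3].T@V[:3,3]
    return o+r*(z-o[2])/r[2]
def circ(x,y,z,r,n=40):
    a=np.linspace(0,2*np.pi,n,endpoint=False);return np.stack([x+r*np.cos(a),y+r*np.sin(a),0*a+z],1)
def crop(im,n,curves,ctr,half,out,s=8):
    x0,y0=int(ctr[0]-half),int(ctr[1]-half)
    x0=max(x0,0);y0=max(y0,0)
    c=cv2.resize(im[y0:y0+2*half,x0:x0+2*half,::-1],None,fx=s,fy=s,interpolation=cv2.INTER_CUBIC)
    for P,col in curves:
        uv=((proj(n,P)-[x0-.0,y0-.0]+.5)*s).astype(np.int32)
        cv2.polylines(c,[uv],True,col,1)
    if out: cv2.imwrite(out,c)
    return c
E
python3 - <<'E'
from h import *
b=lambda n,uv,z:np.round(back(n,uv,z)[:2]).tolist()
for nm,t,s,z in [("canister",(151,245),(348,143),55),("stand",(402,232),(189,252),25),("tray",(280,195),(292,214),20),("tin",(132,188),(386,163),45),("carton",(384,182),(222,274),25),("clear",(332,123),(291,277),100),("amber",(261,118),(345,248),100),("torch",(206,269),(303,146),57),("tape",(370,273),(198,211),30),("canmouth",(147,241),(351,130),110)]:
    print(nm,b("top",t,z),b("scene",s,z))
E
```

```text
canister [437.0, 326.0] [443.0, 333.0]
stand [487.0, -326.0] [495.0, -328.0]
tray [582.0, -2.0] [556.0, 11.0]
tin [588.0, 391.0] [582.0, 388.0]
carton [622.0, -280.0] [615.0, -284.0]
clear [757.0, -133.0] [768.0, -148.0]
amber [767.0, 50.0] [782.0, 32.0]
torch [379.0, 180.0] [367.0, 193.0]
tape [379.0, -239.0] [382.0, -233.0]
canmouth [441.0, 321.0] [438.0, 342.0]
```

```bash
cat > ov.py <<'E'
from h import *
ims={n:cv2.imread(f"pics/{n}0.png")[:,:,::-1] for n in C}
def ov(can,st,out):
    G=(0,255,0);Y=(0,255,255);M=(255,0,255)
    tiles=[]
    for n in("top","scene"):
        x,y=can; tiles.append(crop(ims[n],n,[(circ(x,y,110,33),G),(circ(x,y,0,33),Y)],proj(n,[x,y,55])[0],25,None,8))
    row=[]
    for n in("top","scene"):
        x,y,a=st; sq=np.array([[-55,-55],[55,-55],[55,55],[-55,55]])@np.array([[np.cos(a),np.sin(a)],[-np.sin(a),np.cos(a)]])
        sq=np.c_[sq+[x,y],np.full(4,16)]
        row.append(crop(ims[n],n,[(sq,G),(circ(x,y,16,27),Y),(circ(x,y,40,21),M)],proj(n,[x,y,20])[0],35,None,8)[:,:])
    a=np.hstack(tiles); b=np.hstack(row)
    a=cv2.resize(a,(800,400));b=cv2.resize(b,(800,400))
    cv2.imwrite(out+"_c.png",a);cv2.imwrite(out+"_s.png",b)
E
python3 -c "
from ov import *
ov((440,328),(490,-327,0.05),'pics/a')"
```

```text
(no output)
```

View pics/a_c.png

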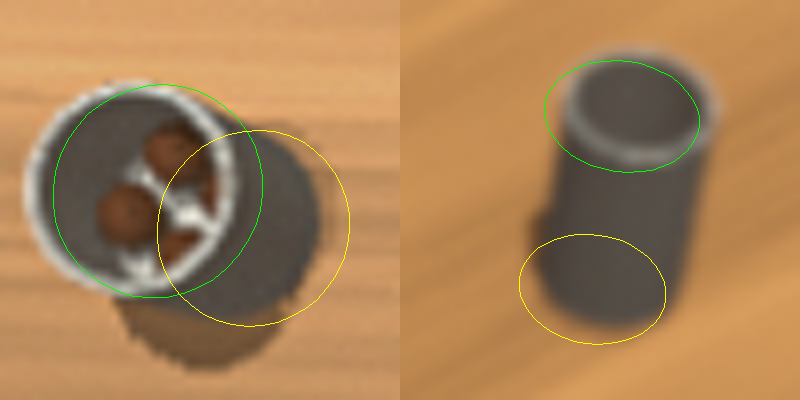

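View pics/a_s.png

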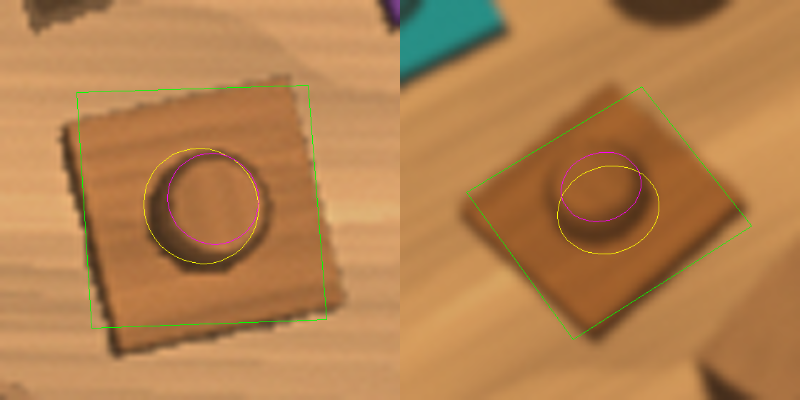

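```bash
python3 -c "
from ov import *
ov((440.5,337),(488,-327.5,-0.16),'pics/b')"
```

```text
(no output)
```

View pics/b_c.png

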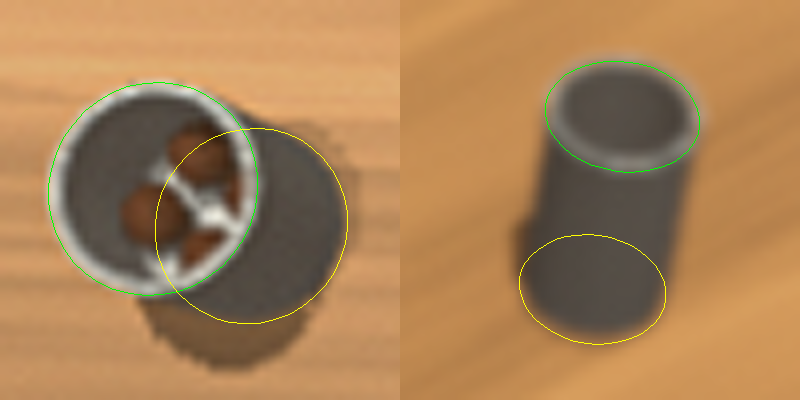

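View pics/b_s.png

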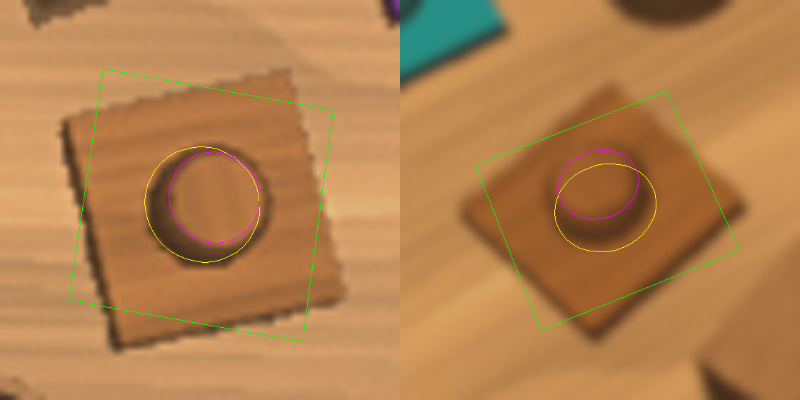

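```bash
python3 -c "
from ov import *
ov((440.5,337),(486.5,-328,0.21),'pics/c')"
```

```text
(no output)
```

View pics/c_s.png

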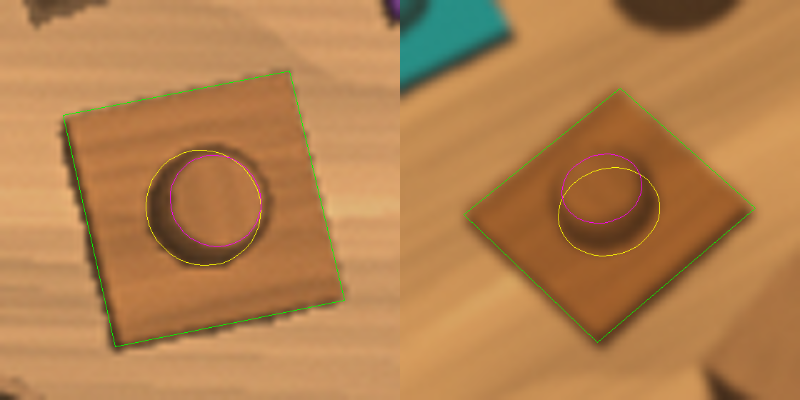

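Request:
move_arm(targets=[[0, 0.18, 0, 0, 0, -20, 85], [0, 0.36, 0, 0, 0, -40, 85], [0, 0.54, 0, 0, 0, -60, 85], [0, 0.7, 0, 0, 0, -80, 85], [0, 0.7, 0, 0, 0, -80, 85]])

```text
time: 1.62
position: [166.2, -654.5, 485.2]
tcp_rot: [0.932, 0.117, 0.341, -0.042]
contact_force: [-0.9, -0.5, -0.0]
finger_gap: 85.0
```

```bash
cat > log.py <<'E'
from h import *
import json
s=readout.read_state()
r={k:np.asarray(s[k]).tolist() for k in("time","q","position","tcp_rot")}
open("log.jsonl","a").write(json.dumps(r)+"\n")
print(round(s["time"],2),np.round(s["q"],3),np.round(s["position"],1),np.round(s["contact_force"],1),round(s["finger_gap"],1),"\n",np.round(R.from_quat(s["tcp_rot"]).as_matrix(),3))
E
python3 log.py
```

```text
1.62 [ 1.572  0.575 -0.252  1.342 -0.585  1.314  0.209] [ 166.2 -654.5  485.2] [-0.9 -0.5 -0. ] 85.0 
 [[ 0.741  0.246  0.625]
 [ 0.189 -0.969  0.158]
 [ 0.645  0.001 -0.765]]
```

Request:
move_arm(targets=[[0, -0.18, 0, 0, 0, 0, 85], [0, -0.36, 0, 0, 0, 0, 85], [0, -0.54, 0, 0, 0, 0, 85], [0, -0.72, 0, 0, 0, 0, 85], [0, -0.9, 0, 0, 0, 0, 85], [0, -1.08, 0, 0, 0, 0, 85], [0, -1.2, 0, 0, 0, 0, 85]])

```text
time: 2.5
position: [169.9, -653.4, 484.8]
tcp_rot: [0.96, 0.123, -0.249, 0.033]
contact_force: [0.1, -0.2, -0.2]
finger_gap: 84.9
```

```bash
python3 log.py
```

```text
2.5 [ 1.018  0.555  0.171  1.335  0.422  1.357 -0.26 ] [ 169.9 -653.4  484.8] [ 0.1 -0.2 -0.2] 84.9 
 [[ 0.846  0.253 -0.47 ]
 [ 0.22  -0.968 -0.124]
 [-0.486  0.001 -0.874]]
```

Request:
move_arm(targets=[[0, -0.18, 0, 0, 0, 0, 85], [0, -0.36, 0, 0, 0, 0, 85], [0, -0.54, 0, 0, 0, 0, 85], [0, -0.7, 0, 0, 0, 0, 85], [0, -0.7, 0, 0, 0, 0, 85]])

```text
time: 3.12
position: [170.7, -653.3, 483.1]
tcp_rot: [0.818, 0.106, -0.561, 0.071]
contact_force: [-0.6, 0.0, -0.1]
finger_gap: 85.1
```

```bash
python3 log.py
```

```text
3.12 [ 0.781  0.675  0.394  1.434  0.928  1.477 -0.481] [ 170.7 -653.3  483.1] [-0.6  0.  -0.1] 85.1 
 [[ 0.348  0.254 -0.902]
 [ 0.094 -0.967 -0.236]
 [-0.933 -0.003 -0.361]]
```

```bash
cat > kin.py <<'E'
import numpy as np,json,itertools
from scipy.optimize import least_squares
from scipy.spatial.transform import Rotation as R
Rz=lambda a:R.from_euler('z',a).as_matrix();Ry=lambda a:R.from_euler('y',a).as_matrix()
def fk(q,s,p):
    b,c,h,d3,d5,d7,a3,a5,a7=p
    M=Rz(b+s[0]*q[0]);x=np.array([0,0,h])
    M=M@Ry(s[1]*q[1])@Rz(s[2]*q[2]); x=x+M@[a3,0,d3]
    M=M@Ry(s[3]*q[3])@Rz(s[4]*q[4]); x=x+M@[a5,0,d5]
    M=M@Ry(s[5]*q[5]); x=x+M@[a7,0,0]
    M=M@Rz(s[6]*q[6]+c); x=x+M@[0,0,d7]
    return x,M
def load():
    D=[json.loads(l) for l in open("log.jsonl")]
    D.append(dict(q=[ 1.23521533,  0.57658562,  0.02480565,  1.43793725, -0.01500355,1.12898705, -0.05650134],position=[ 168.15953143, -653.54603107,  403.79523741],tcp_rot=[ 9.92081918e-01,  1.25589477e-01, -1.42720598e-04, -8.54899473e-04]))
    return D
def res(p,s,D):
    o=[]
    for d in D:
        x,M=fk(d["q"],s,p); o+=list((x-d["position"])/100); o+=list((M-R.from_quat(d["tcp_rot"]).as_matrix()).ravel()*3)
    return np.r_[o,0.002*np.array(p[6:])/10]
def fit():
    D=load();best=None
    for s in itertools.product([1,-1],[1],[1,-1],[1],[1,-1],[1],[1,-1]):
        for b0,c0 in itertools.product([0,1.5,3,-1.5],[0,1.5,3,-1.5]):
            r=least_squares(res,[b0,c0,350,450,450,100,0,0,0],args=(s,D))
            if best is None or r.cost<best[0]: best=(r.cost,s,r.x)
    return best
if __name__=="__main__":
    c,s,p=fit();print(c,s,np.round(p,3)); json.dump([list(s),list(p)],open("kin.json","w"))
    for d in load():
        x,M=fk(d["q"],s,p);print(np.round(x-d["position"],1),round(R.from_matrix(M.T@R.from_quat(d["tcp_rot"]).as_matrix()).magnitude(),4))
E
python3 kin.py
```

```text
0.07136133573438597 (-1, 1, -1, 1, -1, 1, -1) [-5.80000e-02  1.52700e+00  2.75489e+02  5.99760e+02  3.39571e+02
  1.62890e+02  7.44400e+01  2.53470e+01  1.19460e+01]
[12.  -6.7  3.9] 0.0373
[ 4.   5.  -4.2] 0.029
[ 2.8  4.8 -2.1] 0.0584
[7.2 3.9 2.4] 0.0145
```

```bash
cat > kin2.py <<'E'
from kin import *
def res2(p,s,D):
    o=[];off=np.r_[0,p[9:14],0]
    for d in D:
        x,M=fk(np.array(d["q"])+off,s,p[:9]); o+=list((x-d["position"])/100); o+=list((M-R.from_quat(d["tcp_rot"]).as_matrix()).ravel()*3)
    return np.r_[o,0.002*np.array(p[6:9])/10,0.01*p[9:]]
D=load();best=None
for s in itertools.product([1,-1],[1],[1,-1],[1],[1,-1],[1],[1,-1]):
    for b0,c0 in itertools.product([0,1.5,3,-1.5],[0,1.5,3,-1.5]):
        r=least_squares(res2,[b0,c0,350,450,450,100,0,0,0]+[0]*5,args=(s,D))
        if best is None or r.cost<best[0]: best=(r.cost,s,r.x)
c,s,p=best
print(c,s,np.round(p,3)); json.dump([list(s),list(p)],open("kin.json","w"))
for d in D:
    x,M=fk(np.array(d["q"])+np.r_[0,p[9:14],0],s,p[:9]);print(np.round(x-d["position"],1),round(R.from_matrix(M.T@R.from_quat(d["tcp_rot"]).as_matrix()).magnitude(),4))
E
python3 kin2.py
```

```text
0.01954729917662027 (-1, 1, -1, 1, -1, 1, -1) [-1.20000e-01  1.58200e+00  2.00390e+02  6.67157e+02  3.49270e+02
  2.22454e+02 -1.28980e+01 -1.15740e+01  2.27000e+00  1.30000e-02
 -1.14000e-01 -1.70000e-02  7.40000e-02  6.00000e-03]
[ 1.1  4.2 10.2] 0.0168
[-3.2  3.2 -6. ] 0.0172
[ 3.1 -3.2 -2.9] 0.0145
[ 5.5 -2.  -1.2] 0.0055
```

```bash
cat > kin3.py <<'E'
from kin import *
D=load()
def rr(p,s):
    o=[]
    for d in D:
        q=np.array(d["q"]); a=np.array(s)*q
        M=Rz(p[0]+a[0])@Ry(a[1])@Rz(a[2])@Ry(a[3])@Rz(a[4])@Ry(a[5]+p[2])@Rz(a[6]+p[1])
        o.append(R.from_matrix(M.T@R.from_quat(d["tcp_rot"]).as_matrix()).as_rotvec())
    return np.ravel(o)
out=[]
for s in itertools.product([1,-1],repeat=7):
    for b0,c0 in itertools.product([0,1.5,3,-1.5],[0,1.5,3,-1.5]):
      for e in (0,3.14,1.57,-1.57):
        v=rr([b0,c0,e],s)
        if v@v>6: continue
        r=least_squares(rr,[b0,c0,e],args=(s,)); out.append((r.cost,s,np.round(r.x,3)))
out.sort(key=lambda t:t[0])
for o in out[:12]: print(o)
import h
for i in range(1): print(h.readout.read_state()["q"],h.readout.read_state()["q"])
E
python3 kin3.py
```

```text
(np.float64(7.3148032580945e-18), (-1, -1, -1, -1, -1, -1, -1), array([ 3.142, -1.571, -0.   ]))
(np.float64(7.314803617429383e-18), (-1, 1, -1, 1, -1, 1, -1), array([-0.   ,  1.571,  0.   ]))
(np.float64(7.314803896466498e-18), (-1, -1, -1, -1, -1, -1, -1), array([ 3.142,  4.712, -0.   ]))
(np.float64(7.314804135912943e-18), (-1, -1, -1, -1, -1, -1, -1), array([-3.142, -1.571, -0.   ]))
(np.float64(7.314833632229608e-18), (-1, 1, -1, 1, -1, 1, -1), array([-0.   ,  1.571,  0.   ]))
(np.float64(7.362238891080265e-18), (-1, 1, -1, 1, -1, 1, -1), array([-0.   ,  1.571,  0.   ]))
(np.float64(8.034185100503862e-05), (1, 1, 1, 1, 1, 1, 1), array([5.04e-01, 4.71e+00, 3.00e-03]))
(np.float64(8.034185100503893e-05), (1, -1, 1, -1, 1, -1, 1), array([ 3.646e+00,  1.569e+00, -3.000e-03]))
(np.float64(8.034185100504433e-05), (1, 1, 1, 1, 1, 1, 1), array([ 0.504, -1.573,  0.003]))
(np.float64(8.034185100504484e-05), (1, 1, 1, 1, 1, 1, 1), array([ 0.504, -1.573,  0.003]))
(np.float64(8.034185100504509e-05), (1, -1, 1, -1, 1, -1, 1), array([-2.638,  1.569, -0.003]))
(np.float64(8.034185100505265e-05), (1, -1, 1, -1, 1, -1, 1), array([ 3.646e+00,  1.569e+00, -3.000e-03]))
[ 0.78115476  0.67509252  0.39368414  1.43444378  0.92827099  1.47706684
 -0.48104596] [ 0.78115476  0.67509252  0.39368414  1.43444378  0.92827099  1.47706684
 -0.48104596]
```

```bash
cat > kin4.py <<'E'
from kin import Rz,Ry,load
import numpy as np,json
from scipy.optimize import least_squares
from scipy.spatial.transform import Rotation as R
def frames(q):
    q=np.asarray(q)*np.array([-1,1,-1,1,-1,1,-1])
    M=[np.eye(3)]
    for i,f in enumerate([Rz,Ry,Rz,Ry,Rz,Ry,Rz]): M.append(M[-1]@f(q[i]))
    return M
# params: (frame idx, axis)
PP=[(1,0),(1,1),(1,2),(2,0),(2,2),(3,0),(3,1),(4,0),(4,2),(5,0),(5,1),(6,0),(6,2)]
def A(q):
    M=frames(q); return np.stack([M[i][:,a] for i,a in PP],1)
def fitv(D):
    a=np.vstack([A(d["q"]) for d in D]); b=np.concatenate([d["position"] for d in D])
    pri=np.array([0,0,350,0,450,0,0,0,430,0,0,0,150.]);
    w=np.array([1,1,.05,1,.05,1,1,1,.05,1,1,1,.05])*0.005
    return np.linalg.lstsq(np.vstack([a,np.diag(w)]),np.r_[b,w*pri],rcond=None)[0]
V=fitv(load())
def fk(q):
    return A(q)@V, frames(q)[7]@Rz(np.pi/2)
if __name__=="__main__":
    for p,v in zip(PP,V): print(p,round(v,1))
    for d in load(): print(np.round(fk(d["q"])[0]-d["position"],2))
E
python3 kin4.py
```

```text
(1, 0) 0.2
(1, 1) -15.0
(1, 2) 266.2
(2, 0) -0.4
(2, 2) 587.8
(3, 0) -0.6
(3, 1) -31.5
(4, 0) 0.3
(4, 2) 391.5
(5, 0) -0.1
(5, 1) -0.4
(6, 0) -0.2
(6, 2) 188.0
[-0.  0. -0.]
[ 0. -0.  0.]
[ 0. -0. -0.]
[ 0. -0.  0.]
```

```bash
cat > ik.py <<'E'
from kin4 import *
LO=np.array([-2.76,-.34,-1.52,.19,-1.09,.17,-2.82]);HI=np.array([2.76,2.15,1.57,2.46,4.23,1.99,2.82])
def ik(x,M,q0,n=1):
    def f(q):
        p,m=fk(q); return np.r_[(p-x)/50,R.from_matrix(m.T@M).as_rotvec()*3,0.003*(q-q0)]
    best=None
    rng=np.random.default_rng(0)
    for k in range(n):
        s=np.clip(q0 if k==0 else rng.uniform(LO,HI),LO+.02,HI-.02)
        r=least_squares(f,s,bounds=(LO+.01,HI-.01))
        e=np.linalg.norm(fk(r.x)[0]-x),np.linalg.norm(R.from_matrix(fk(r.x)[1].T@M).as_rotvec())
        if best is None or r.cost<best[0]: best=(r.cost,r.x,e)
    return best
def tool(az,al,flip=1,roll=0):
    "tool z: heading az(deg), al deg below horizontal; tool x downish (flip=1) ; roll about z"
    az,al=np.radians(az),np.radians(al)
    z=np.array([np.cos(al)*np.cos(az),np.cos(al)*np.sin(az),-np.sin(al)])
    x=np.array([-np.sin(al)*np.cos(az),-np.sin(al)*np.sin(az),-np.cos(al)])*flip
    M=np.stack([x,np.cross(z,x),z],1)
    return M@Rz(np.radians(roll))
def pos(q):  # joint points: elbow, wrist
    M=frames(q); 
    e=M[1]@[0,V[1],V[2]]+M[3]@[0,V[6],V[4]]
    return e,e+M[4]@[0,0,V[8]]
if __name__=="__main__":
    qc=np.array([ 0.781 , 0.675 , 0.394 , 1.434 , 0.928,  1.477, -0.481])
    print("GRASP")
    can=np.array([440.5,337,80])
    for az in(-100,-80,-60,-40,-20,0,20,37):
      for al in(15,25):
        M=tool(az,al); b=ik(can-150*M[:,2],M,qc,8)
        print(az,al,np.round(b[1],2),np.round(b[2],3),[np.round(v) .tolist() for v in pos(b[1])])
    print("PLACE")
    st=np.array([487,-328.5,96])
    for az in(-150,-130,-110,-90,-70,-50,-35):
      for al in(15,25):
        M=tool(az,al); b=ik(st-150*M[:,2],M,qc,8)
        print(az,al,np.round(b[1],2),np.round(b[2],3),[np.round(v).tolist() for v in pos(b[1])])
E
python3 ik.py
```

```text
GRASP
-100 15 [-1.    1.25  0.05  1.15  0.42  1.98 -1.23] [0. 0.] [[339.0, 445.0, 454.0], [497.0, 659.0, 167.0]]
-100 25 [-0.94  1.15 -0.06  1.23  0.43  1.85 -1.31] [0. 0.] [[353.0, 408.0, 505.0], [493.0, 639.0, 222.0]]
-80 15 [-1.07  1.18 -0.08  1.37  0.67  1.83 -1.26] [0. 0.] [[304.0, 453.0, 490.0], [384.0, 659.0, 167.0]]
-80 25 [-1.02  1.08 -0.14  1.44  0.66  1.7  -1.28] [0. 0.] [[314.0, 419.0, 538.0], [387.0, 639.0, 222.0]]
-60 15 [-1.12  1.11 -0.18  1.63  0.91  1.68 -1.35] [0. 0.] [[274.0, 455.0, 522.0], [277.0, 620.0, 167.0]]
-60 25 [-1.06  1.02 -0.24  1.68  0.91  1.57 -1.34] [0. 0.] [[289.0, 417.0, 567.0], [287.0, 602.0, 222.0]]
-40 15 [-1.12  1.07 -0.31  1.91  1.19  1.63 -1.51] [0. 0.] [[268.0, 449.0, 538.0], [190.0, 547.0, 167.0]]
-40 25 [-1.05  0.98 -0.38  1.94  1.19  1.51 -1.45] [0. 0.] [[287.0, 406.0, 583.0], [206.0, 534.0, 222.0]]
-20 15 [-1.06  1.09 -0.47  2.19  1.49  1.72 -1.69] [0. 0.] [[295.0, 441.0, 523.0], [134.0, 449.0, 167.0]]
-20 25 [-0.98  0.99 -0.55  2.21  1.5   1.58 -1.59] [0. 0.] [[315.0, 391.0, 575.0], [153.0, 442.0, 222.0]]
0 15 [-0.95  1.2  -0.64  2.45  1
[... 1474 characters left out ...]
, [487.0, -22.0, 238.0]]
-70 15 [ 0.18  1.08 -0.36  2.43  1.88  1.72 -1.79] [0. 0.] [[508.0, -136.0, 533.0], [376.0, -22.0, 183.0]]
-70 25 [ 0.27  0.94 -0.43  2.43  1.91  1.52 -1.63] [0. 0.] [[455.0, -172.0, 600.0], [383.0, -41.0, 238.0]]
-50 15 [ 0.45  1.17 -0.62  2.45  2.03  1.98 -1.55] [40.414  0.279] [[476.0, -274.0, 480.0], [361.0, -57.0, 174.0]]
-50 25 [ 0.83  1.2  -1.19  2.45  2.05  1.98 -1.02] [34.267  0.236] [[359.0, -429.0, 452.0], [362.0, -89.0, 257.0]]
-35 15 [ 1.03  1.38 -1.25  2.45  2.48  1.98 -0.61] [79.207  0.355] [[280.0, -512.0, 346.0], [337.0, -148.0, 213.0]]
-35 25 [ 1.24  1.32 -1.51  2.45  2.22  1.6  -0.33] [53.478  0.334] [[174.0, -550.0, 384.0], [314.0, -196.0, 293.0]]
```

```bash
python3 - <<'E'
from h import *
im=cv2.imread("pics/top0.png")[:,:,::-1]
for uv in[(212,153),(337,140),(348,240),(221,254)]: print(np.round(back("top",uv,60)))
from ov import ims
def box(x,y,a,hx,hy,z):
    s=np.array([[-hx,-hy],[hx,-hy],[hx,hy],[-hx,hy]])@np.array([[np.cos(a),np.sin(a)],[-np.sin(a),np.cos(a)]]);return np.c_[s+[x,y],np.full(4,z)]
x,y,a=570,5,0.09
o=[cv2.resize(crop(ims[n],n,[(box(x,y,a,125,155,60),(0,255,0)),(box(x,y,a,120,150,5),(0,255,255))],(280,195) if n=="top" else(292,214),80,None,5),(400,400)) for n in("top","scene")]
cv2.imwrite("pics/tray.png",np.hstack(o))
E
```

```text
[683. 179.  60.]
[ 725. -150.   60.]
[ 460. -178.   60.]
[418. 143.  60.]
```

View pics/tray.png

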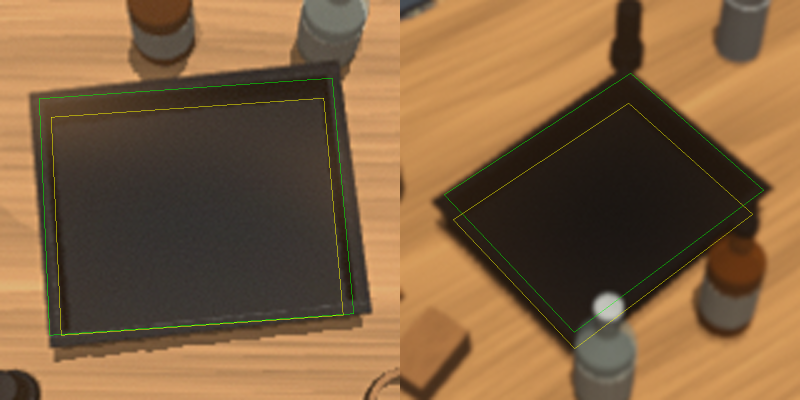

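```bash
cat > plan.py <<'E'
from ik import *
from scipy.spatial.transform import Slerp
import h
def gen(wps,claw,step=50,ang=9,q0=None,P0=None):
    """wps: list of (pos, M). prints rows relative to P0 (default measured)"""
    s=h.readout.read_state(); q=np.array(s["q"])
    p0,M0=(np.array(s["position"]),R.from_quat(s["tcp_rot"]).as_matrix()) if P0 is None else P0
    rows=[];p,M=p0,M0;c0=claw
    for w in wps:
        x,T=np.array(w[0],float),w[1]; dp=np.linalg.norm(x-p); da=np.degrees(R.from_matrix(M.T@T).magnitude())
        n=max(1,int(np.ceil(max(dp/step,da/ang)))); 
        for k in range(1,n+1):
            sl=Slerp([0,1],R.from_matrix([M,T]))(k/n).as_matrix(); xx=p+(x-p)*k/n
            b=ik(xx,sl,q); dq=np.abs(b[1]-q).max()*8; q=b[1]
            rv=R.from_matrix(M0.T@sl).as_rotvec(); sh=M0.T@(xx-p0)
            rows.append([*[round(float(v),2) for v in rv],*[int(round(v)) for v in sh],c0])
            flag="" if b[2][0]<1 and dq<2.0 else f" !! err{b[2][0]:.1f} dq{dq:.1f}"
            if flag: print(len(rows),flag)
        print("wp",len(rows),np.round(q,2)); p,M=x,T
    for i in range(0,len(rows),20): print(str(rows[i:i+20]))
    return rows
E
python3 - <<'E'
from plan import *
g=tool(-50,22)
gen([((560,-380,480),tool(-125,22)),((650,0,480),tool(-90,22)),((450,400,450),tool(-55,22)),((280,529,260),g)],85)
E
```

```text
wp 10 [ 0.19  0.66  0.17  1.42  1.01  1.58 -0.54]
wp 18 [-0.31  0.61 -0.04  1.5   1.09  1.66 -0.63]
wp 27 [-0.89  0.61 -0.29  1.6   1.07  1.81 -0.83]
wp 33 [-1.19  0.89 -0.36  1.63  0.92  1.81 -1.24]
[[-0.07, 0.0, -0.03, 16, -17, -41, 85], [-0.13, 0.0, -0.05, 33, -33, -83, 85], [-0.2, 0.0, -0.08, 49, -50, -124, 85], [-0.26, 0.01, -0.1, 66, -66, -166, 85], [-0.33, 0.01, -0.13, 82, -83, -207, 85], [-0.39, 0.01, -0.15, 98, -99, -249, 85], [-0.46, 0.01, -0.18, 115, -116, -290, 85], [-0.52, 0.01, -0.21, 131, -132, -332, 85], [-0.59, 0.01, -0.23, 148, -149, -373, 85], [-0.66, 0.01, -0.26, 164, -166, -415, 85], [-0.73, 0.01, -0.28, 172, -209, -436, 85], [-0.8, 0.01, -0.31, 181, -252, -457, 85], [-0.87, 0.01, -0.34, 189, -295, -479, 85], [-0.94, 0.01, -0.37, 198, -338, -500, 85], [-1.01, 0.01, -0.4, 206, -381, -521, 85], [-1.08, 0.01, -0.42, 214, -424, -543, 85], [-1.15, 0.01, -0.45, 223, -467, -564, 85], [-1.22, 0.01, -0.48, 231, -510, -585, 85], [-1.29, 0.01, -0.51, 231, -559, -575, 85], [-1.35, 0.01, -0.53, 230, -608, -564, 85]]
[[-1.41, 0.01, -0.56, 230, -656, -553, 85], [-1.48, 0.01, -0.58, 229, -705, -542, 85], [-1.54, 0.01, -0.61, 229, -753, -531, 85], [-1.6, 0.01, -0.63, 228, -802, -521, 85], [-1.66, 0.01, -0.66, 228, -851, -510, 85], [-1.73, 0.01, -0.68, 227, -899, -499, 85], [-1.79, 0.01, -0.71, 227, -948, -488, 85], [-1.8, 0.01, -0.71, 249, -976, -456, 85], [-1.82, 0.01, -0.72, 270, -1004, -425, 85], [-1.83, 0.01, -0.72, 292, -1032, -393, 85], [-1.85, 0.01, -0.73, 314, -1060, -361, 85], [-1.86, 0.01, -0.73, 335, -1087, -329, 85], [-1.87, 0.01, -0.74, 357, -1115, -297, 85]]
```

Request:
move_arm(targets=[[-0.07, 0.0, -0.03, 16, -17, -41, 85], [-0.13, 0.0, -0.05, 33, -33, -83, 85], [-0.2, 0.0, -0.08, 49, -50, -124, 85], [-0.26, 0.01, -0.1, 66, -66, -166, 85], [-0.33, 0.01, -0.13, 82, -83, -207, 85], [-0.39, 0.01, -0.15, 98, -99, -249, 85], [-0.46, 0.01, -0.18, 115, -116, -290, 85], [-0.52, 0.01, -0.21, 131, -132, -332, 85], [-0.59, 0.01, -0.23, 148, -149, -373, 85], [-0.66, 0.01, -0.26, 164, -166, -415, 85], [-0.73, 0.01, -0.28, 172, -209, -436, 85], [-0.8, 0.01, -0.31, 181, -252, -457, 85], [-0.87, 0.01, -0.34, 189, -295, -479, 85], [-0.94, 0.01, -0.37, 198, -338, -500, 85], [-1.01, 0.01, -0.4, 206, -381, -521, 85], [-1.08, 0.01, -0.42, 214, -424, -543, 85], [-1.15, 0.01, -0.45, 223, -467, -564, 85], [-1.22, 0.01, -0.48, 231, -510, -585, 85]])

```text
time: 5.38
position: [650.3, -1.7, 482.3]
tcp_rot: [0.589, 0.584, -0.395, 0.395]
contact_force: [1.0, -0.2, -0.8]
finger_gap: 85.1
```

```bash
python3 log.py; python3 kin4.py; python3 - <<'E'
from plan import *
g=tool(-50,22)
gen([((450,400,450),tool(-55,22)),((280,529,260),g),((280,529,181),g)],85)
E
```

```text
5.38 [-0.307  0.604 -0.036  1.494  1.085  1.659 -0.623] [650.3  -1.7 482.3] [ 1.  -0.2 -0.8] 85.1 
 [[ 0.005  1.    -0.004]
 [ 0.375 -0.005 -0.927]
 [-0.927  0.003 -0.375]]
(1, 0) 0.0
(1, 1) -15.0
(1, 2) 266.7
(2, 0) 0.0
(2, 2) 587.3
(3, 0) -0.0
(3, 1) -31.5
(4, 0) -0.0
(4, 2) 391.3
(5, 0) 0.0
(5, 1) -0.4
(6, 0) -0.0
(6, 2) 187.8
[ 0.  0. -0.]
[ 0. -0.  0.]
[ 0. -0.  0.]
[-0. -0. -0.]
[ 0. -0. -0.]
wp 10 [-0.89  0.61 -0.29  1.61  1.07  1.81 -0.83]
wp 16 [-1.19  0.89 -0.35  1.63  0.92  1.81 -1.23]
wp 18 [-1.2   1.   -0.34  1.63  0.93  1.74 -1.33]
[[-0.06, 0.0, -0.02, 18, -20, -36, 85], [-0.11, 0.0, -0.05, 36, -41, -72, 85], [-0.17, 0.0, -0.07, 54, -61, -108, 85], [-0.23, 0.0, -0.09, 72, -81, -144, 85], [-0.28, 0.0, -0.12, 90, -101, -180, 85], [-0.34, 0.0, -0.14, 108, -122, -216, 85], [-0.4, 0.0, -0.16, 126, -142, -252, 85], [-0.46, 0.0, -0.19, 144, -162, -288, 85], [-0.51, 0.0, -0.21, 162, -182, -324, 85], [-0.57, 0.0, -0.23, 180, -203, -360, 85], [-0.58, 0.0, -0.24, 217, -231, -367, 85], [-0.6, 0.0, -0.24, 254, -260, -375, 85], [-0.61, 0.0, -0.25, 292, -288, -383, 85], [-0.62, 0.0, -0.26, 329, -317, -391, 85], [-0.64, 0.0, -0.26, 366, -345, -399, 85], [-0.65, 0.0, -0.27, 403, -374, -407, 85], [-0.65, 0.0, -0.27, 440, -374, -392, 85], [-0.65, 0.0, -0.27, 477, -374, -378, 85]]
```

Request:
move_arm(targets=[[-0.06, 0.0, -0.02, 18, -20, -36, 85], [-0.11, 0.0, -0.05, 36, -41, -72, 85], [-0.17, 0.0, -0.07, 54, -61, -108, 85], [-0.23, 0.0, -0.09, 72, -81, -144, 85], [-0.28, 0.0, -0.12, 90, -101, -180, 85], [-0.34, 0.0, -0.14, 108, -122, -216, 85], [-0.4, 0.0, -0.16, 126, -142, -252, 85], [-0.46, 0.0, -0.19, 144, -162, -288, 85], [-0.51, 0.0, -0.21, 162, -182, -324, 85], [-0.57, 0.0, -0.23, 180, -203, -360, 85], [-0.58, 0.0, -0.24, 217, -231, -367, 85], [-0.6, 0.0, -0.24, 254, -260, -375, 85], [-0.61, 0.0, -0.25, 292, -288, -383, 85], [-0.62, 0.0, -0.26, 329, -317, -391, 85], [-0.64, 0.0, -0.26, 366, -345, -399, 85], [-0.65, 0.0, -0.27, 403, -374, -407, 85], [-0.65, 0.0, -0.27, 440, -374, -392, 85], [-0.65, 0.0, -0.27, 477, -374, -378, 85], [-0.65, 0.0, -0.27, 477, -374, -378, 85]])

```text
time: 7.75
position: [281.0, 527.8, 177.0]
tcp_rot: [0.349, 0.752, -0.241, 0.505]
contact_force: [0.9, 0.2, 0.3]
finger_gap: 84.7
```

```bash
python3 log.py; python3 - <<'E'
from plan import *
for n in ("top","scene"):
    im=h.optics.capture(n); cv=h.cv2; cv.imwrite(f"pics/{n}1.png",im[:,:,::-1])
s=h.readout.read_state();p=np.array(s["position"]);M=R.from_quat(s["tcp_rot"]).as_matrix()
print("can in tool:",np.round(M.T@(np.array([440.5,337,80])-p),1),"axis in tool",np.round(M.T@[0,0,1],3))
E
```

```text
7.75 [-1.189  1.009 -0.349  1.634  0.934  1.738 -1.325] [281.  527.8 177. ] [0.9 0.2 0.3] 84.7 
 [[-0.247  0.768  0.591]
 [ 0.281  0.64  -0.715]
 [-0.927 -0.01  -0.374]]
can in tool: [ -0.7   0.4 268.3] axis in tool [-0.927 -0.006 -0.375]
```

View pics/top1.png

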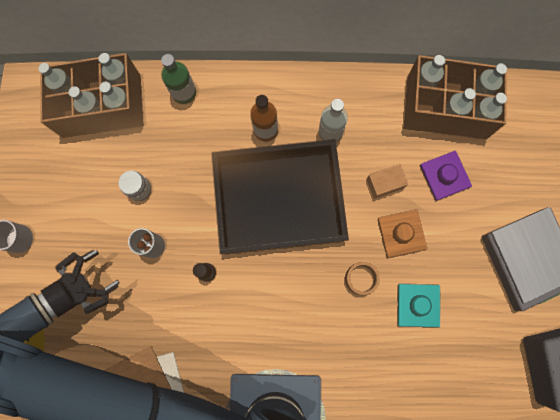

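View pics/scene1.png

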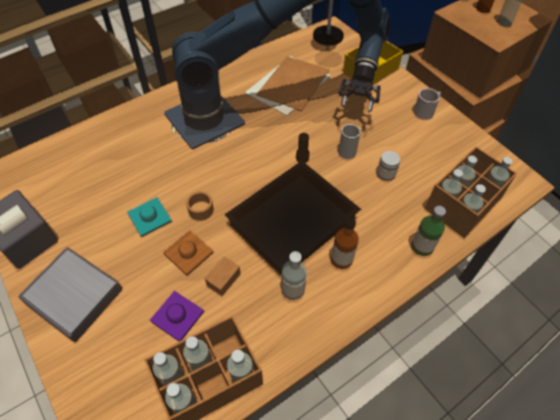

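Request:
move_arm(targets=[[0, 0, 0, 0, 0, 30, 85], [0, 0, 0, 0, 0, 60, 85], [0, 0, 0, 0, 0, 85, 85], [0, 0, 0, 0, 0, 105, 85], [0, 0, 0, 0, 0, 118, 85], [0, 0, 0, 0, 0, 118, 85]])

```text
time: 8.6
position: [351.4, 443.5, 134.4]
tcp_rot: [0.35, 0.751, -0.24, 0.506]
contact_force: [0.2, -0.3, -0.5]
finger_gap: 85.3
```

```bash
python3 log.py; python3 - <<'E'
from plan import *
cv=h.cv2; o=[]
for n in ("top","scene"):
    im=h.optics.capture(n); o.append(h.crop(im,n,[(h.circ(440.5,337,110,33),(0,255,0))],h.proj(n,[430,350,60])[0],40,None,5))
cv.imwrite("pics/g1.png",np.hstack(o))
s=h.readout.read_state();p=np.array(s["position"]);M=R.from_quat(s["tcp_rot"]).as_matrix()
print("can in tool:",np.round(M.T@(np.array([440.5,337,80])-p),1))
E
```

```text
8.6 [-1.063  1.03  -0.309  1.794  1.052  1.584 -1.401] [351.4 443.5 134.4] [ 0.2 -0.3 -0.5] 85.3 
 [[-0.244  0.768  0.592]
 [ 0.283  0.64  -0.714]
 [-0.928 -0.007 -0.373]]
can in tool: [ -1.9   0.4 150.5]
```

View pics/g1.png

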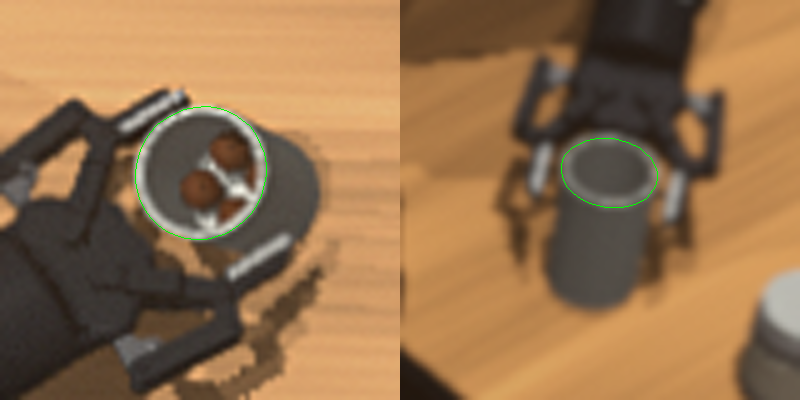

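The jaws straddle the canister, with its rim at (200,172) in the left crop and no contact. I'm closing now.

Request:
move_arm(targets=[[0, 0, 0, 0, 0, 0, 75], [0, 0, 0, 0, 0, 0, 68], [0, 0, 0, 0, 0, 0, 64], [0, 0, 0, 0, 0, 0, 58], [0, 0, 0, 0, 0, 0, 55], [0, 0, 0, 0, 0, 0, 55]])

```text
time: 9.45
position: [350.8, 444.3, 134.9]
tcp_rot: [0.349, 0.751, -0.239, 0.506]
contact_force: [-1.5, 3.2, 5.6]
finger_gap: 64.5
```

```bash
python3 log.py; python3 - <<'E'
from plan import *
cv=h.cv2; o=[]
for n in ("top","scene"):
    im=h.optics.capture(n); o.append(h.crop(im,n,[(h.circ(440.5,337,110,33),(0,255,0))],h.proj(n,[430,350,60])[0],40,None,5))
cv.imwrite("pics/g2.png",np.hstack(o))
E
```

```text
9.45 [-1.065  1.03  -0.309  1.794  1.052  1.585 -1.401] [350.8 444.3 134.9] [-1.5  3.2  5.6] 64.5 
 [[-0.244  0.767  0.593]
 [ 0.283  0.641 -0.713]
 [-0.928 -0.006 -0.374]]
```

View pics/g2.png

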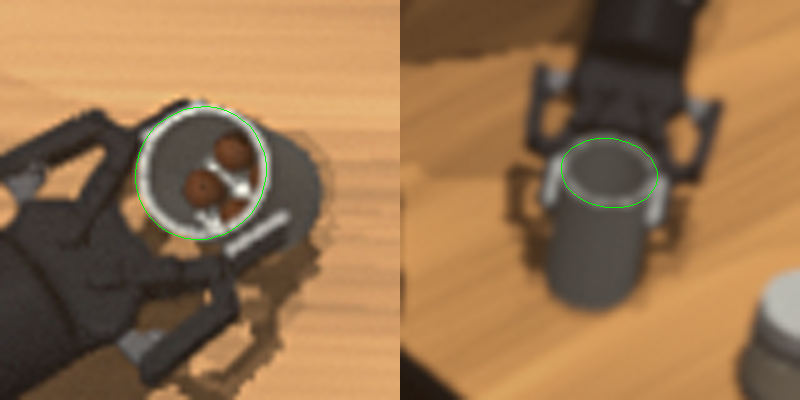

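```bash
python3 - <<'E'
from plan import *
g=tool(-50,22); s=h.readout.read_state();p=np.array(s["position"])
a=np.array([-.927,-.006,-.374])
T=tool(-75,22); gp=np.array([550,0,220.]); L=150
T0=tool(-75,6)
r=gen([(p+[0,0,100],g),(gp-L*T[:,2]+[0,0,60],T)],55,step=40,ang=7)
print("pour")
P=(gp-L*T[:,2]+[0,0,60],T); gq=np.array([550,0,160.])
for roll in(-60,-120,-160,-180): print(roll,np.round(tool(-75,6,roll=roll)@a,2), np.round(ik(gq-L*T0[:,2],tool(-75,6,roll=roll),np.array([-.5,1,-.3,1.9,1.2,1.6,0]),4)[1:][0],2), [np.round(v).tolist() for v in pos(ik(gq-L*T0[:,2],tool(-75,6,roll=roll),np.array([-.5,1,-.3,1.9,1.2,1.6,0]),4)[1])])
E
```

```text
wp 3 [-1.06  0.87 -0.33  1.8   1.02  1.66 -1.28]
wp 13 [-0.56  0.64 -0.15  1.94  1.07  1.52 -1.09]
[[-0.0, 0.0, 0.0, -31, 0, -12, 55], [-0.0, 0.0, 0.0, -62, 0, -25, 55], [-0.0, 0.0, 0.0, -93, -1, -37, 55], [0.04, 0.0, 0.02, -115, -8, -9, 55], [0.08, 0.0, 0.04, -137, -15, 19, 55], [0.12, 0.0, 0.05, -159, -23, 47, 55], [0.16, 0.0, 0.07, -181, -30, 75, 55], [0.2, 0.0, 0.09, -204, -38, 103, 55], [0.24, 0.0, 0.1, -226, -45, 131, 55], [0.28, 0.0, 0.12, -248, -53, 159, 55], [0.32, 0.0, 0.14, -270, -60, 187, 55], [0.36, 0.0, 0.15, -292, -67, 215, 55], [0.4, 0.0, 0.17, -314, -75, 243, 55]]
pour
-60 [0.69 0.52 0.51] [-0.57  1.01 -0.19  1.96  1.17  1.68 -0.42] [[445.0, 233.0, 575.0], [463.0, 324.0, 195.0]]
-120 [ 0.67  0.61 -0.42] [-0.5   1.02 -0.3   1.96  1.2   1.77  0.6 ] [[465.0, 202.0, 567.0], [463.0, 324.0, 195.0]]
-160 [ 0.19  0.53 -0.83] [-0.45  1.03 -0.38  1.95  1.21  1.83  1.28] [[477.0, 183.0, 560.0], [463.0, 324.0, 195.0]]
-180 [-0.12  0.45 -0.88] [-0.43  1.03 -0.41  1.95  1.22  1.86  1.62] [[483.0, 174.0, 556.0], [463.0, 324.0, 195.0]]
```

Request:
move_arm(targets=[[0, 0, 0, -15, 0, -6, 55], [0, 0, 0, -40, 0, -16, 55], [0, 0, 0, -66, 0, -26, 55], [0.0, 0.0, 0.0, -93, -1, -37, 55], [0.04, 0.0, 0.02, -115, -8, -9, 55], [0.08, 0.0, 0.04, -137, -15, 19, 55], [0.12, 0.0, 0.05, -159, -23, 47, 55], [0.16, 0.0, 0.07, -181, -30, 75, 55], [0.2, 0.0, 0.09, -204, -38, 103, 55], [0.24, 0.0, 0.1, -226, -45, 131, 55], [0.28, 0.0, 0.12, -248, -53, 159, 55], [0.32, 0.0, 0.14, -270, -60, 187, 55], [0.36, 0.0, 0.15, -292, -67, 215, 55], [0.4, 0.0, 0.17, -314, -75, 243, 55]])

```text
time: 11.3
position: [514.2, 132.4, 336.2]
tcp_rot: [0.506, 0.657, -0.341, 0.444]
contact_force: [-0.2, 0.4, -1.8]
finger_gap: 64.5
```

```bash
python3 log.py; python3 - <<'E'
from plan import *
cv=h.cv2; o=[]
for n in ("top","scene"):
    im=h.optics.capture(n); o.append(h.crop(im,n,[],h.proj(n,[540,60,280])[0],50,None,4))
cv.imwrite("pics/t1.png",np.hstack(o))
L=150;gq=np.array([550,0,160.])
print("down");T=tool(-75,6)
r=gen([(gq+[0,0,40]-L*T[:,2],T),(gq-L*T[:,2],tool(-75,6,roll=-40)),(gq-L*T[:,2],tool(-75,6,roll=-165))],55,step=40,ang=7.5)
E
```

```text
11.3 [-0.554  0.638 -0.152  1.946  1.075  1.521 -1.097] [514.2 132.4 336.2] [-0.2  0.4 -1.8] 64.5 
 [[-0.095  0.967  0.239]
 [ 0.361  0.257 -0.896]
 [-0.928  0.002 -0.374]]
down
wp 4 [-0.65  0.93 -0.07  1.97  1.14  1.61 -1.38]
wp 10 [-0.6   1.01 -0.15  1.96  1.17  1.66 -0.76]
wp 27 [-0.44  1.03 -0.4   1.95  1.22  1.85  1.36]
[[-0.0, -0.07, -0.0, 30, 0, 8, 55], [-0.0, -0.14, -0.0, 59, 0, 16, 55], [-0.01, -0.21, -0.0, 89, 0, 23, 55], [-0.01, -0.28, -0.01, 118, 0, 31, 55], [0.01, -0.28, -0.12, 125, 0, 34, 55], [0.02, -0.27, -0.24, 131, 0, 36, 55], [0.04, -0.27, -0.35, 137, 0, 38, 55], [0.06, -0.27, -0.47, 143, 0, 41, 55], [0.07, -0.27, -0.58, 149, 0, 43, 55], [0.09, -0.27, -0.7, 156, 0, 46, 55], [0.11, -0.26, -0.83, 156, 0, 46, 55], [0.12, -0.26, -0.95, 156, 0, 46, 55], [0.14, -0.25, -1.08, 156, 0, 46, 55], [0.16, -0.25, -1.21, 156, 0, 46, 55], [0.18, -0.24, -1.34, 156, 0, 46, 55], [0.2, -0.23, -1.46, 156, 0, 46, 55], [0.21, -0.22, -1.59, 156, 0, 46, 55], [0.23, -0.21, -1.72, 156, 0, 46, 55], [0.25, -0.2, -1.85, 156, 0, 46, 55], [0.27, -0.19, -1.97, 156, 0, 46, 55]]
[[0.29, -0.17, -2.1, 156, 0, 46, 55], [0.3, -0.16, -2.23, 156, 0, 46, 55], [0.32, -0.14, -2.35, 156, 0, 46, 55], [0.34, -0.12, -2.48, 156, 0, 46, 55], [0.36, -0.11, -2.61, 156, 0, 46, 55], [0.38, -0.08, -2.73, 156, 0, 46, 55], [0.39, -0.06, -2.86, 156, 0, 46, 55]]
```

View pics/t1.png

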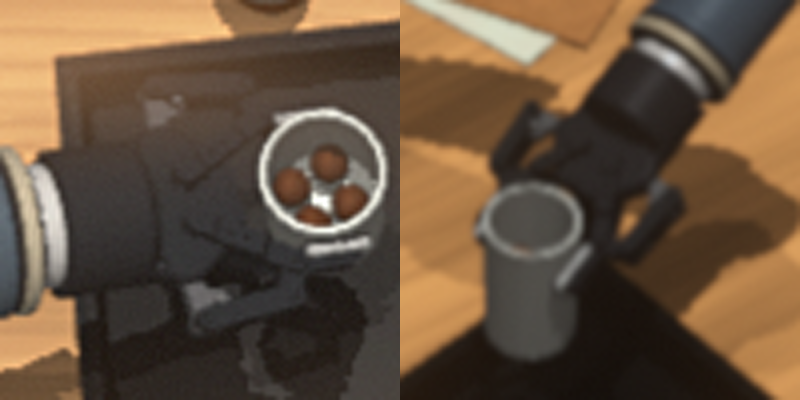

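Request:
move_arm(targets=[[0, -0.07, 0, 30, 0, 8, 55], [0, -0.14, 0, 59, 0, 16, 55], [-0.01, -0.21, 0, 89, 0, 23, 55], [-0.01, -0.28, -0.01, 118, 0, 31, 55], [0.01, -0.28, -0.12, 125, 0, 34, 55], [0.02, -0.27, -0.24, 131, 0, 36, 55], [0.04, -0.27, -0.35, 137, 0, 38, 55], [0.06, -0.27, -0.47, 143, 0, 41, 55], [0.07, -0.27, -0.58, 149, 0, 43, 55], [0.09, -0.27, -0.7, 156, 0, 46, 55], [0.11, -0.26, -0.83, 156, 0, 46, 55], [0.12, -0.26, -0.95, 156, 0, 46, 55], [0.14, -0.25, -1.08, 156, 0, 46, 55], [0.16, -0.25, -1.21, 156, 0, 46, 55], [0.18, -0.24, -1.34, 156, 0, 46, 55], [0.2, -0.23, -1.46, 156, 0, 46, 55], [0.21, -0.22, -1.59, 156, 0, 46, 55], [0.23, -0.21, -1.72, 156, 0, 46, 55], [0.25, -0.2, -1.85, 156, 0, 46, 55], [0.27, -0.19, -1.97, 156, 0, 46, 55]])

```text
time: 13.9
position: [510.2, 149.0, 173.8]
tcp_rot: [-0.25, 0.7, -0.668, -0.048]
contact_force: [0.3, 0.2, -2.6]
finger_gap: 63.8
```

```bash
python3 log.py; python3 - <<'E'
from plan import *
cv=h.cv2; o=[]
for n in ("top","scene"):
    im=h.optics.capture(n); o.append(h.crop(im,n,[],h.proj(n,[560,40,100])[0],66,None,3))
cv.imwrite("pics/p1.png",np.hstack(o))
L=150;gq=np.array([550,0,160.])
r=gen([(gq-L*tool(-75,6)[:,2],tool(-75,6,roll=-165))],55,step=40,ang=7.5)
E
```

```text
13.9 [-0.507  1.022 -0.306  1.954  1.2    1.776  0.489] [510.2 149.  173.8] [ 0.3  0.2 -2.6] 63.8 
 [[-0.871 -0.413  0.266]
 [-0.286 -0.016 -0.958]
 [ 0.4   -0.911 -0.104]]
wp 7 [-0.44  1.03 -0.4   1.95  1.22  1.85  1.36]
[[-0.0, 0.0, -0.13, 0, 0, 1, 55], [-0.0, 0.0, -0.26, 0, -1, 1, 55], [-0.0, 0.0, -0.38, 1, -1, 2, 55], [-0.0, 0.0, -0.51, 1, -1, 3, 55], [-0.01, 0.0, -0.64, 1, -2, 3, 55], [-0.01, 0.01, -0.77, 1, -2, 4, 55], [-0.01, 0.01, -0.9, 1, -2, 5, 55]]
```

View pics/p1.png

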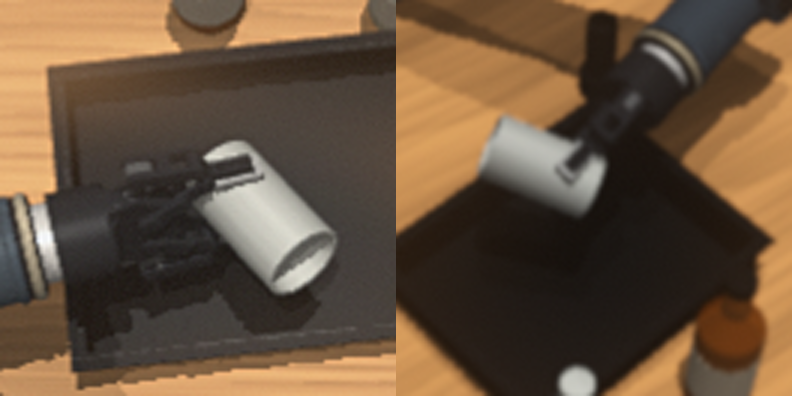

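Request:
move_arm(targets=[[0, 0, -0.13, 0, 0, 1, 55], [0, 0, -0.26, 0, -1, 1, 55], [0, 0, -0.38, 1, -1, 2, 55], [0, 0, -0.51, 1, -1, 3, 55], [-0.01, 0, -0.64, 1, -2, 3, 55], [-0.01, 0.01, -0.77, 1, -2, 4, 55], [-0.01, 0.01, -0.9, 1, -2, 5, 55], [-0.01, 0.01, -0.9, 1, -2, 5, 55], [-0.01, 0.01, -0.9, 1, -2, 5, 55], [-0.01, 0.01, -0.9, 1, -2, 5, 55]])

```text
time: 15.25
position: [511.6, 143.8, 175.3]
tcp_rot: [0.524, -0.526, 0.58, 0.336]
contact_force: [-0.9, -0.5, -1.9]
finger_gap: 64.0
```

```bash
python3 log.py; cat > look.py <<'E'
from plan import *
import sys
cv=h.cv2; o=[]
x,y,z=map(float,sys.argv[2:5])
for n in ("top","scene"):
    im=h.optics.capture(n); im=np.clip(im*float(sys.argv[6]),0,255).astype(np.uint8) if len(sys.argv)>6 else im
    o.append(cv.resize(h.crop(im,n,[],h.proj(n,[x,y,z])[0],int(sys.argv[5]),None,8),(400,400)))
cv.imwrite("pics/"+sys.argv[1],np.hstack(o))
E
python3 look.py p2.png 560 20 60 70 1.8
```

```text
15.25 [-0.438  1.034 -0.399  1.951  1.217  1.854  1.363] [511.6 143.8 175.3] [-0.9 -0.5 -1.9] 64.0 
 [[-0.225 -0.941  0.253]
 [-0.161 -0.22  -0.962]
 [ 0.961 -0.258 -0.102]]
```

View pics/p2.png

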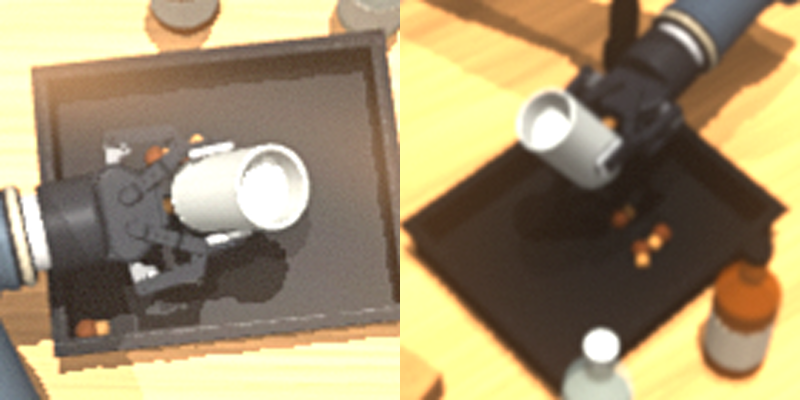

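```bash
python3 - <<'E'
from plan import *
L=150;gq=np.array([550,0,160.])
s=h.readout.read_state();p=np.array(s["position"]);M=R.from_quat(s["tcp_rot"]).as_matrix()
up=np.array([0,0,90.]);T=tool(-85,18)
gp=np.array([540,-100,270]);
r=gen([(p+[0,-20,50],tool(-75,6,roll=-140)),(p+[0,-60,100],tool(-75,10,roll=-70)),(gp-L*T[:,2],T)],55,step=40,ang=10)
E
```

```text
wp 3 [-0.43  0.93 -0.36  1.99  1.22  1.82  1.  ]
wp 11 [-0.43  0.79 -0.26  2.05  1.24  1.68 -0.12]
wp 19 [-0.41  0.69 -0.13  1.97  1.1   1.55 -1.16]
[[0.0, -0.0, 0.15, 17, -3, 5, 55], [0.0, -0.0, 0.29, 34, -6, 9, 55], [0.0, -0.0, 0.44, 51, -8, 14, 55], [-0.01, -0.01, 0.59, 58, -9, 18, 55], [-0.01, -0.01, 0.74, 65, -9, 22, 55], [-0.02, -0.02, 0.89, 72, -10, 27, 55], [-0.03, -0.02, 1.05, 79, -10, 31, 55], [-0.04, -0.03, 1.2, 85, -11, 35, 55], [-0.05, -0.03, 1.35, 92, -11, 39, 55], [-0.06, -0.04, 1.51, 99, -12, 43, 55], [-0.07, -0.04, 1.66, 106, -12, 48, 55], [-0.09, -0.01, 1.81, 111, -14, 53, 55], [-0.12, 0.03, 1.97, 116, -17, 57, 55], [-0.14, 0.06, 2.12, 122, -19, 62, 55], [-0.17, 0.1, 2.28, 127, -21, 67, 55], [-0.19, 0.14, 2.43, 132, -23, 72, 55], [-0.22, 0.19, 2.59, 138, -25, 77, 55], [-0.25, 0.23, 2.74, 143, -27, 82, 55], [-0.28, 0.28, 2.89, 148, -29, 87, 55]]
```

Request:
move_arm(targets=[[0, 0, 0.15, 17, -3, 5, 55], [0, 0, 0.29, 34, -6, 9, 55], [0, 0, 0.44, 51, -8, 14, 55], [-0.01, -0.01, 0.59, 58, -9, 18, 55], [-0.01, -0.01, 0.74, 65, -9, 22, 55], [-0.02, -0.02, 0.89, 72, -10, 27, 55], [-0.03, -0.02, 1.05, 79, -10, 31, 55], [-0.04, -0.03, 1.2, 85, -11, 35, 55], [-0.05, -0.03, 1.35, 92, -11, 39, 55], [-0.06, -0.04, 1.51, 99, -12, 43, 55], [-0.07, -0.04, 1.66, 106, -12, 48, 55], [-0.09, -0.01, 1.81, 111, -14, 53, 55], [-0.12, 0.03, 1.97, 116, -17, 57, 55], [-0.14, 0.06, 2.12, 122, -19, 62, 55], [-0.17, 0.1, 2.28, 127, -21, 67, 55], [-0.19, 0.14, 2.43, 132, -23, 72, 55], [-0.22, 0.19, 2.59, 138, -25, 77, 55], [-0.25, 0.23, 2.74, 143, -27, 82, 55], [-0.28, 0.28, 2.89, 148, -29, 87, 55]])

```text
time: 17.73
position: [527.9, 42.5, 316.2]
tcp_rot: [0.548, 0.597, -0.395, 0.433]
contact_force: [-0.8, 0.4, -1.2]
finger_gap: 63.8
```

```bash
python3 log.py; python3 look.py p3.png 570 0 60 70 1.8
python3 - <<'E'
from plan import *
L=150
T=tool(-95,22); gp=np.array([487,-328.5,16+80+70.])
gen([(gp+[20,150,80]-L*T[:,2],T),(gp-L*T[:,2],T)],55,step=40,ang=10)
E
```

```text
17.73 [-0.403  0.687 -0.134  1.965  1.101  1.544 -1.159] [527.9  42.5 316.2] [-0.8  0.4 -1.2] 63.8 
 [[-0.025  0.996  0.084]
 [ 0.312  0.087 -0.946]
 [-0.95   0.003 -0.313]]
wp 3 [-0.27  0.68 -0.1   1.99  1.06  1.46 -1.16]
wp 8 [-0.05  0.8  -0.02  2.11  1.34  1.24 -1.33]
[[0.05, 0.02, 0.02, -4, -5, 27, 55], [0.11, 0.04, 0.04, -8, -11, 54, 55], [0.16, 0.07, 0.06, -11, -16, 81, 55], [0.16, 0.07, 0.06, -5, -23, 114, 55], [0.16, 0.07, 0.06, 1, -29, 148, 55], [0.16, 0.07, 0.06, 7, -36, 181, 55], [0.16, 0.07, 0.06, 13, -42, 214, 55], [0.16, 0.07, 0.06, 19, -49, 247, 55]]
```

View pics/p3.png

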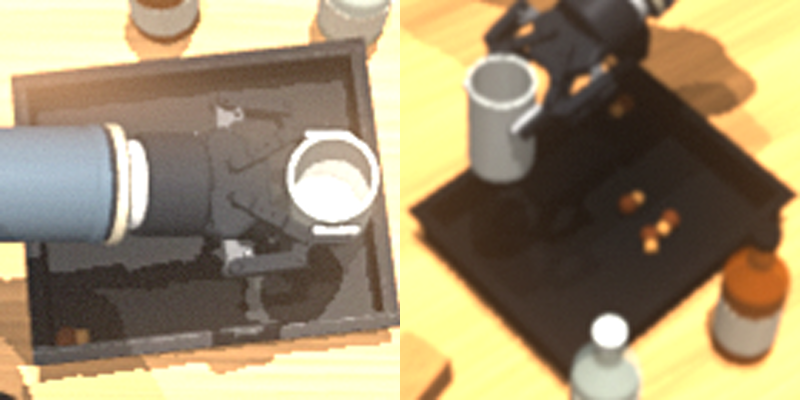

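All four stoppers are in the tray: three at about (630–665, 200–240) and one at (622,103) in the scene crop. The canister is empty. Next, I'll move over the stand.

Request:
move_arm(targets=[[0.05, 0.02, 0.02, -4, -5, 27, 55], [0.11, 0.04, 0.04, -8, -11, 54, 55], [0.16, 0.07, 0.06, -11, -16, 81, 55], [0.16, 0.07, 0.06, -5, -23, 114, 55], [0.16, 0.07, 0.06, 1, -29, 148, 55], [0.16, 0.07, 0.06, 7, -36, 181, 55], [0.16, 0.07, 0.06, 13, -42, 214, 55], [0.16, 0.07, 0.06, 19, -49, 247, 55], [0.16, 0.07, 0.06, 19, -49, 247, 55], [0.16, 0.07, 0.06, 19, -49, 247, 55]])

```text
time: 19.08
position: [499.6, -189.0, 220.9]
tcp_rot: [0.609, 0.564, -0.411, 0.377]
contact_force: [-0.0, -0.0, -1.3]
finger_gap: 64.1
```

```bash
python3 log.py; cat > fitc.py <<'E'
from plan import *
import sys
cv=h.cv2
x,y,z,tx,ty=map(float,sys.argv[2:7])  # origin & tilt (axis x,y)
a=np.array([tx,ty,1]);a/=np.linalg.norm(a)
e1=np.cross(a,[0,1,0]);e1/=np.linalg.norm(e1);e2=np.cross(a,e1)
t=np.linspace(0,2*np.pi,60,endpoint=False)
ring=lambda hh,r:np.array([x,y,z])+hh*a+r*(np.outer(np.cos(t),e1)+np.outer(np.sin(t),e2))
o=[]
for n in ("top","scene"):
    f=f"pics/fit_{n}.npy"
    if sys.argv[1][0]=="N": im=h.optics.capture(n); np.save(f,im)
    im=np.load(f)
    o.append(cv.resize(h.crop(im,n,[(ring(110,33),(0,255,0)),(ring(0,33),(0,255,255))],h.proj(n,[x,y,z+40])[0],32,None,8),(400,400)))
cv.imwrite("pics/"+sys.argv[1]+".png",np.hstack(o))
E
python3 - <<'E'
from plan import *
s=h.readout.read_state();p=np.array(s["position"]);M=R.from_quat(s["tcp_rot"]).as_matrix()
g=p+150*M[:,2]; a=M@np.array([-.927,-.006,-.374]); print("expected grasp pt",g,"axis",a,"origin",g-80*a)
E
python3 fitc.py N1 487 -328.5 86 0 0
```

```text
19.07 [-0.051  0.806 -0.014  2.109  1.346  1.235 -1.331] [ 499.6 -189.   220.9] [-0.  -0.  -1.3] 64.1 
 [[ 0.027  0.997 -0.075]
 [ 0.377 -0.08  -0.923]
 [-0.926 -0.003 -0.378]]
expected grasp pt [ 488.32120819 -327.40703244  164.30338291] axis [-0.00303919 -0.00348439  0.99960974] origin [ 488.56434332 -327.12828091   84.3346041 ]
```

View pics/N1.png

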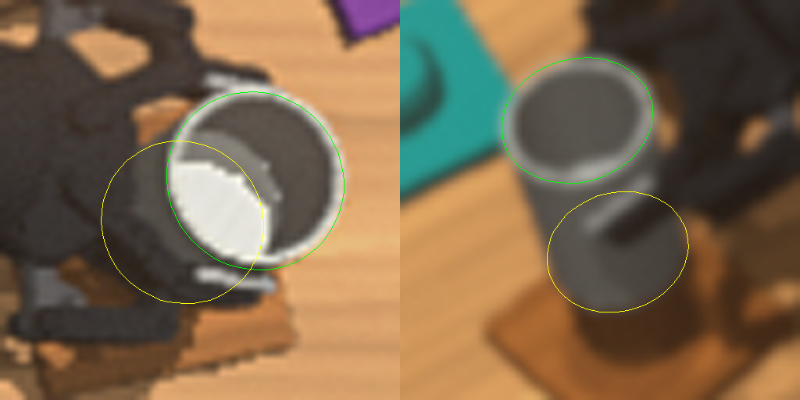

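Request:
move_arm(targets=[[0, 0, 0, 14, 0, 5.7, 55], [0, 0, 0, 27, 0, 11, 55], [0, 0, 0, 37, 0, 15.1, 55], [0, 0, 0, 41, 0, 16.7, 55], [0, 0, 0, 46, 0, 18.8, 55], [0, 0, 0, 46, 0, 18.8, 55]])

```text
time: 19.92
position: [499.3, -189.7, 171.2]
tcp_rot: [0.61, 0.563, -0.411, 0.378]
contact_force: [-0.2, -0.6, -1.1]
finger_gap: 64.1
```

```bash
python3 log.py; python3 fitc.py N2 487.5 -328.5 35 0 0
```

```text
19.93 [-0.05   0.903 -0.014  2.11   1.382  1.216 -1.434] [ 499.3 -189.7  171.2] [-0.2 -0.6 -1.1] 64.1 
 [[ 0.029  0.997 -0.076]
 [ 0.376 -0.081 -0.923]
 [-0.926 -0.002 -0.377]]
```

View pics/N2.png

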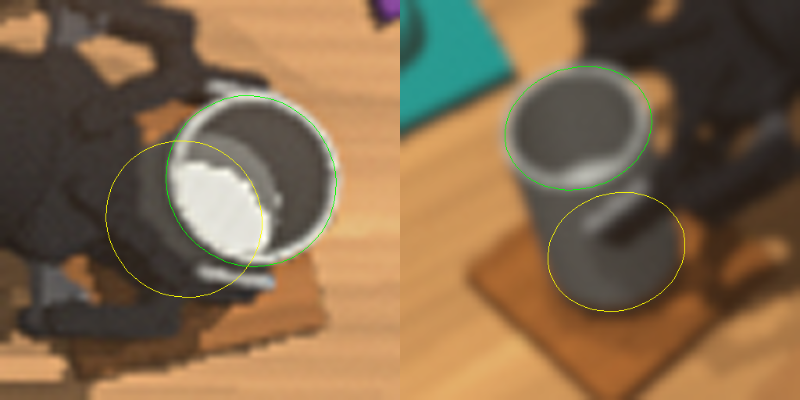

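Request:
move_arm(targets=[[0, 0, 0, 2, 0, 0.8, 55], [0, 0, 0, 4, 0, 1.6, 55], [0, 0, 0, 6, 0, 2.4, 55], [0, 0, 0, 8, 0, 3.3, 55], [0, 0, 0, 8, 0, 3.3, 55]])

```text
time: 20.65
position: [499.3, -189.7, 162.5]
tcp_rot: [0.61, 0.563, -0.411, 0.378]
contact_force: [-0.2, 0.4, -1.7]
finger_gap: 64.1
```

```bash
python3 log.py
```

```text
20.65 [-0.05   0.92  -0.014  2.108  1.388  1.213 -1.451] [ 499.3 -189.7  162.5] [-0.2  0.4 -1.7] 64.1 
 [[ 0.029  0.997 -0.076]
 [ 0.376 -0.081 -0.923]
 [-0.926 -0.002 -0.377]]
```

No lateral force, so the foot is sliding over the spigot. I'll continue in small steps.

Request:
move_arm(targets=[[0, 0, 0, 2, 0, 0.8, 55], [0, 0, 0, 4, 0, 1.6, 55], [0, 0, 0, 5, 0, 2, 55], [0, 0, 0, 6, 0, 2.4, 55], [0, 0, 0, 6, 0, 2.4, 55]])

```text
time: 21.28
position: [499.3, -189.7, 156.2]
tcp_rot: [0.61, 0.563, -0.411, 0.378]
contact_force: [-1.3, 0.4, -2.4]
finger_gap: 64.0
```

```bash
python3 log.py
```

```text
21.27 [-0.05   0.933 -0.014  2.107  1.393  1.211 -1.463] [ 499.3 -189.7  156.2] [-1.3  0.4 -2.4] 64.0 
 [[ 0.029  0.997 -0.076]
 [ 0.376 -0.081 -0.923]
 [-0.926 -0.001 -0.378]]
```

Request:
move_arm(targets=[[0, 0, 0, 1.5, 0, 0.6, 55], [0, 0, 0, 3, 0, 1.2, 55], [0, 0, 0, 4, 0, 1.6, 55], [0, 0, 0, 4, 0, 1.6, 55]])

```text
time: 21.78
position: [499.3, -189.6, 151.8]
tcp_rot: [0.61, 0.563, -0.411, 0.378]
contact_force: [-0.9, 1.5, -2.3]
finger_gap: 64.3
```

```bash
python3 log.py
```

```text
21.77 [-0.05   0.941 -0.014  2.106  1.396  1.21  -1.471] [ 499.3 -189.6  151.8] [-0.9  1.5 -2.3] 64.3 
 [[ 0.029  0.997 -0.076]
 [ 0.376 -0.081 -0.923]
 [-0.926 -0.001 -0.377]]
```

Request:
move_arm(targets=[[0, 0, 0, 0.7, 0, 0.3, 55], [0, 0, 0, 1.4, 0, 0.6, 55], [0, 0, 0, 1.4, 0, 0.6, 55]])

```text
time: 22.15
position: [499.3, -189.7, 151.2]
tcp_rot: [0.61, 0.562, -0.411, 0.379]
contact_force: [-1.7, 4.8, 8.0]
finger_gap: 63.8
```

```bash
python3 log.py
```

```text
22.15 [-0.05   0.943 -0.014  2.106  1.397  1.212 -1.474] [ 499.3 -189.7  151.2] [-1.7  4.8  8. ] 63.8 
 [[ 0.03   0.997 -0.076]
 [ 0.374 -0.081 -0.924]
 [-0.927 -0.001 -0.375]]
```

Force stepped up by about 10 N at a foot height of about 16 mm, so the canister is seated. I'll check the picture, then release.

Request:
move_arm(targets=[[0, 0, 0, 0, 0, 0, 66], [0, 0, 0, 0, 0, 0, 70], [0, 0, 0, 0, 0, 0, 76], [0, 0, 0, 0, 0, 0, 85], [0, 0, 0, 0, 0, 0, 85], [0, 0, 0, 0, 0, 0, 85]])

```text
time: 22.9
position: [499.3, -189.7, 150.5]
tcp_rot: [0.61, 0.563, -0.411, 0.378]
contact_force: [0.1, 0.0, 0.6]
finger_gap: 85.0
```

```bash
python3 log.py; python3 fitc.py N3 487.5 -328.5 16 0 0
```

```text
22.9 [-0.049  0.944 -0.014  2.106  1.397  1.21  -1.474] [ 499.3 -189.7  150.5] [0.1 0.  0.6] 85.0 
 [[ 0.029  0.997 -0.076]
 [ 0.376 -0.081 -0.923]
 [-0.926 -0.001 -0.377]]
```

View pics/N3.png

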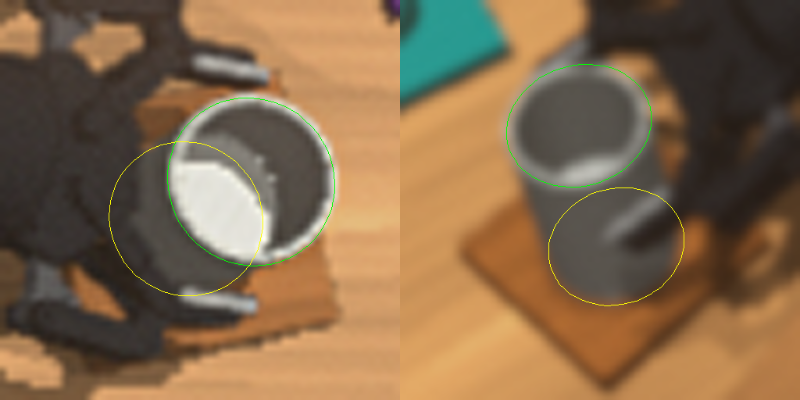

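Request:
move_arm(targets=[[0, 0, 0, 0, 0, -15, 85], [0, 0, 0, 0, 0, -35, 85], [0, 0, 0, 0, 0, -65, 85], [0, 0, 0, 0, 0, -95, 85], [0, 0, 0, -30, 0, -135, 85], [0, 0, 0, -70, 0, -165, 85], [0, 0, 0, -110, 0, -200, 85], [0, 0, 0, -150, 0, -240, 85], [0, 0, 0, -150, 0, -240, 85]])

```text
time: 24.12
position: [513.2, -22.1, 383.5]
tcp_rot: [0.611, 0.563, -0.407, 0.379]
contact_force: [-0.3, 0.5, -1.1]
finger_gap: 84.9
```

```bash
python3 log.py; python3 fitc.py N4 487.5 -328.5 16 0 0; python3 - <<'E'
from h import *
for n in C:
    im=np.load(f"pics/fit_{n}.npy"); cv2.imwrite(f"pics/{n}9.png",im[:,:,::-1])
    print(n,[(np.round(d["xy"]).tolist(),round(d["conf"],2)) for d in finder.boxes_of("stopper0_mid",n)])
E
```

```text
24.12 [-0.29   0.553 -0.112  1.935  1.014  1.559 -1.023] [513.2 -22.1 383.5] [-0.3  0.5 -1.1] 84.9 
 [[ 0.034  0.997 -0.071]
 [ 0.379 -0.078 -0.922]
 [-0.925  0.005 -0.381]]
scene [([299.0, 177.0], 0.54)]
top []
```

View pics/N4.png

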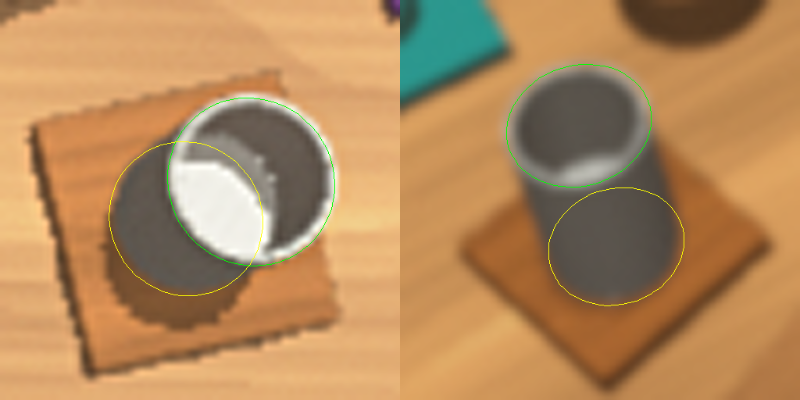

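View pics/top9.png

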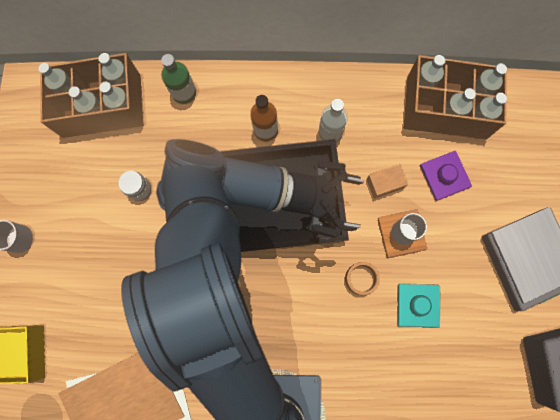

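View pics/scene9.png

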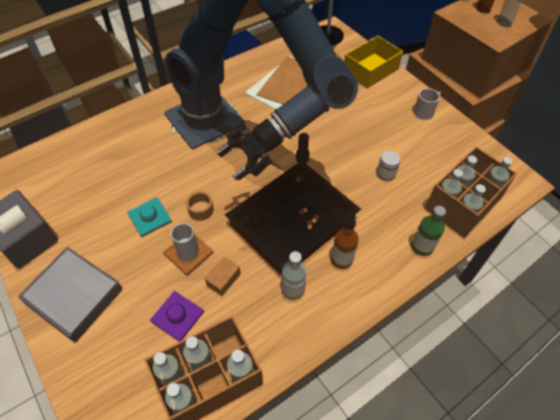

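```bash
python3 look.py e.png 572 0 20 72 2.5
```

```text
(no output)
```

View pics/e.png

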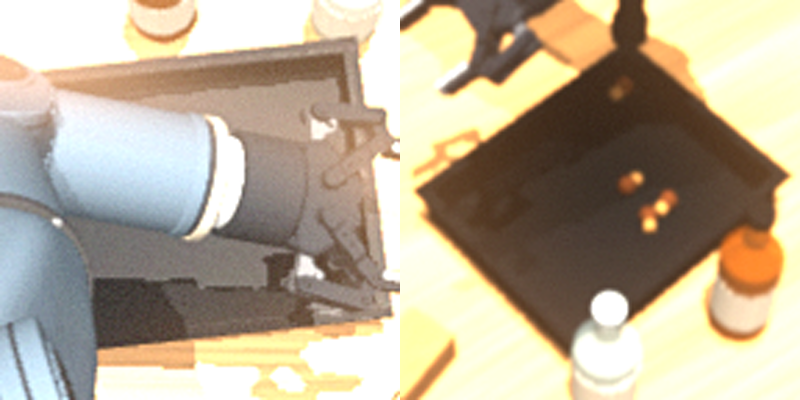

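The brightened picture shows four stoppers in the tray, at (622,87), (630,182), (650,218) and (667,200). The canister is on its stand and the gripper is clear, so I'm handing in.

```bash
python3 -c "
from workcell import order,readout
print(order.finish_job(), readout.read_state()['time'])"
```

```text
the job is handed in; nothing more can be done
the job is handed in; nothing more can be done
```

I gripped the canister from the side and rolled it over above the tray until all four stoppers fell out. I then lowered it onto the wooden stand's spigot until it touched down with about 10 N, released it and backed the gripper away. The job was handed in at about 24 s of the 67 s allowed; the tool gives no verdict.

**Last checks:**
- **Stoppers:** the scene camera shows four in the tray. The arm covered most of the tray in the final top view. The finder reported only one stopper in the scene camera and none in the top one, so the count comes from my own reading of the brightened picture.
- **Canister:** it is empty and upright, and its outline matches the fully seated position in both cameras to within about 1–2 mm. The height of the gripper at touchdown agreed, putting the foot at 16.3 mm against the 16 mm seat.
- **Other things on the table:** those in view look unmoved. The arm hid the torch from the top camera in the final view, but it shows in its place in the scene view.
- **Forces:** every reading at the end of a move stayed below about 10 N; forces between those readings were not logged.

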